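Move the cleaned eyebolt to the dish with sprung tongs

TASK

The eyebolt, the metal part with the ring on top, has just been degreased, so keep your fingers off it: take the sprung tongs from their wooden tray, squeeze them shut on the eyebolt and lift it clear of the bench. Lower it to the floor of the white dish before you let it go there, then stand the tongs upright in the middle of their tray again and let go.

Things in the scene. Friction and masses are not known exactly. Their poses are not given: they have to be found in the camera images.
- tongs_grip (a point): Sprung tongs: two upright steel blades, 30 mm wide, 104 tall, spring housing between their tops (105 above the feet), 120 g. Point: midway between the blades, 72 above the feet; z up, y from blade to blade. Grip the blades' outer black pads here from above: 70 mm over pads relaxed (jaw gap 57), held but open at 62, 39 on the eyebolt. Both blades move evenly; spring 3.6 N at 62, 14 N at 39; squeeze 25-40 N.
- eyebolt_mid (a point): Nickel eyebolt standing on the bench: round foot 26 mm in diameter, 16 tall, with an upright 25 mm ring on top; 40 mm tall, about 70 g. Point: on its axis, 20 mm above its underside; z up. Grip its foot with the tongs' jaws from any side, tongs' feet 2 to 10 mm off the bench. Like parts without a ring (long nut, bolt on its head, domed nut), up to 40 mm tall, stand 80 mm or more away.
- dish_floor (a point): Round white ceramic dish, fixed on the bench: 146 mm across the rim, 22 mm tall, flat inner floor about 110 mm across. Point: centre of the inner floor, 6 mm above the bench; z up.
- tray_in (a point): Dark wooden tray, fixed on the bench, in which the tongs stand on their feet: 120 x 140 mm outside (x by y), rim 12 mm tall, 4 mm thick. Point: centre of its flat inner floor, about 4 mm above the bench; z up.
There are look-alikes about, which are no part of the job. What is shaped like the part that bears tray_in but blue, purple or red is not meant.

How it is judged:
By the outcome, as a careful person would: the job done as asked, in the order asked, and still so for the second after the job is handed in, with the robot touching nothing.
It also fails if it takes over 69 s, if anything falls off the work surface, if the arm or the gripper's body presses on something with over 40 N, if the wrist force passes 120 N, or if a joint passes its speed limit or range.

ROBOT

A 7-joint arm with a two-finger parallel gripper is mounted at the origin on the work surface. World frame = base frame: x ahead of the robot, y to its left, z up, the work surface at z = 0. Lengths are in m, angles in rad, forces in N, time in s.
With the tool pointing down it reaches from about 0.4 to 0.85 m from the base axis. Payload 4.5 kg.
Tool frame: the origin (TCP) lies midway between the tips of the shut fingers; the grasp point (between the pads) lies 19 mm behind it (env.pinch_z is the distance from the TCP to the grasp point, in m); z points along the fingers, x is the direction in which the jaws open and shut, and the axes are right-handed (so a half turn about z gives the same grasp; the last joint's range is limited). The gripper opens to 85 mm and grips with 20 to 120 N. Pads are 22 mm wide; open, the fingers measure 114 mm over their backs; the gripper's body (76 mm by 85 mm) begins 54 mm behind the grasp point. The pads swing forward as they close: fully open they stand 13 mm farther back than shut.
Start: joints at [1.342, 0.689, -0.195, 1.565, 0.157, 0.902, -0.215], TCP at [0.162, -0.604, 0.231] pointing down, gripper open.
Joint ranges: [-3.01, 3.01], [-0.46, 2.08], [-1.47, 1.51], [0.13, 2.56], [-1, 4.14], [0.04, 2.09], [-2.66, 2.66]. Speed limits (rad/s): [2.57, 2.57, 3.14, 3.14, 3.14, 3.14, 3.14].

INTERFACE

Orientations are given as a unit quaternion [w, x, y, z].
In Python, from bench import env, imaging, ticket gives the robot as it stands.
- The arm moves only by the tool apply_moves, never from a script. Its argument "increments" is a list of rows, each a list of 7 numbers: the finger opening in mm, from 0 to 85.4, then the shift along the world's x, y, z in units of 40 mm (1.0 is 40 mm), then the turn, a rotation vector about the world's x, y, z in units of 6 degrees (1.0 is 6 degrees). In form: [[gripper, dx, dy, dz, rx, ry, rz], ...]. A call has 1 to 8 rows; each row shifts and turns the pose as measured when the row begins; what a row does not reach is not made up. A row lasts 1/12 s, in which the tool goes at most 41.7 mm and 7.16 degrees, less where a joint would pass 70% of its speed; a pose out of reach is approached as far as the arm can. A call is refused whole if a number of a shift passes 1 or a number of a turn 1, either way. A call with a gripper value outside its range is refused whole. The fingers move at their own pace and stop on an object; "newtons" is the grip in N (left out, the last holds). Time passes only in rows, so rows that do not move let the fingers close. It gives the time, the measured TCP pose, the force and the opening at its end, in the units of the state.
- env.get_obs(): the state, without advancing time (a new reading comes with each control period).
- imaging.camera(name): name is "scene" or "side" or "wrist"; returns the picture (480x640x3 uint8, red, green, blue); there is no depth.
- imaging.camera_params(name): a dict with "K" (3x3 intrinsics, pixels), "cam_to_world" (4x4, takes a point from camera to world coordinates). Camera axes: x right, y up, looking along -z (the intrinsics and any distortion apply to the point x, -y, -z); pixel columns grow to the right and rows downward; lengths in m; the calibration is good to about 2 mm. A picture is of the moment at which its call begins: read the wrist's pose just before it. camera_params takes no time and is no camera call; for the wrist camera it gives the pose at the moment of the call.
- ticket.finish_job(): hands the job in, once; it reports no verdict.
The state is a dict: "clock": time; "qpos": joint angles; "dq": joint speeds; "joint_efforts": joint torques, N m; "tcp_pos": TCP position; "tcp_rot": TCP orientation; "wrist_force": force on the tool from outside, world axes, zero at the start; "torque": the same for the moment, N m; "grip_width": finger opening in m.
Only numpy, scipy, OpenCV 4.12 (cv2) and the standard library are available. Lean on these libraries where they do the work, as an engineer would, in place of code of your own. Each camera call takes 0.05 s, during which the arm holds its last target. There are 200 camera calls.

## Working session

There is one attempt and no reset: what is moved stays moved. The work goes in short steps, Python scripts to look and compute and a tool call to move; the robot and the scene stay as the last step left them, time stands still between calls to the robot, and variables do not carry over. Pictures are saved under pics/ and viewed, about 8 in all and at most 12, crops included, and the job is handed in when it is done.

Besides the shell and the picture viewer there is one more tool, called after "Emit:" as a command line: name --pt "numbers of a row" for each row, then --argument value for the rest. apply_moves: Moves the arm, as the interface text tells. Its arguments: {"type":"object","properties":{"increments":{"type":"array","items":{"type":"array","items":{"type":"number"}}},"newtons":{"type":"number"}},"required":["increments"]}

```bash
mkdir -p pics; cat > h.py <<'E'
import sys; sys.path.insert(0,'.')
import numpy as np, cv2
from bench import env, imaging, ticket
def snap(n,f):
    P=imaging.camera_params(n); im=imaging.camera(n)
    cv2.imwrite(f'pics/{f}.png',im[:,:,::-1]); np.savez(f'pics/{f}.npz',**{k:np.array(P[k]) for k in P if k in('K','cam_to_world')})
    return im,P
def ray(P,u,v,z):
    K=np.array(P['K']);T=np.array(P['cam_to_world'])
    d=np.linalg.solve(K,[u,v,1.]);d=T[:3,:3]@(d*[1,-1,-1]);o=T[:3,3]
    return o+d*(z-o[2])/d[2]
def proj(P,p):
    K=np.array(P['K']);T=np.array(P['cam_to_world'])
    c=T[:3,:3].T@(np.array(p)-T[:3,3])*[1,-1,-1];q=K@c;return q[:2]/q[2]
E
python3 - <<'E'
from h import *
for n in('scene','side'):
    im,P=snap(n,n+'0'); print(n,{k:(np.round(v,3).tolist() if k!='x' else 0) for k,v in P.items()})
print(env.get_obs())
a=cv2.imread('pics/scene0.png');
E
```

```text
scene {'K': [[536.747, 0.0, 308.723], [0.0, 536.747, 244.117], [0.0, 0.0, 1.0]], 'cam_to_world': [[0.289, -0.616, 0.733, 1.258], [0.957, 0.175, -0.23, -0.183], [0.014, 0.768, 0.64, 0.792], [0.0, 0.0, 0.0, 1.0]]}
side {'K': [[467.407, 0.0, 319.368], [0.0, 467.407, 243.501], [0.0, 0.0, 1.0]], 'cam_to_world': [[-0.777, 0.491, -0.395, 0.065], [-0.63, -0.59, 0.506, 0.6], [0.015, 0.641, 0.767, 0.843], [0.0, 0.0, 0.0, 1.0]]}
{'clock': 0.1, 'qpos': array([ 1.34179075,  0.68988085, -0.19451187,  1.5662123 ,  0.15726572,
        0.90249016, -0.21510603]), 'dq': array([ 0.00147542, -0.0008092 , -0.00118904, -0.00197319,  0.00126476,
       -0.00180094,  0.00113014]), 'joint_efforts': array([-3.69673318e-03, -5.40599835e+01, -1.27155371e+00, -1.58985865e+01,
        9.36696451e-03,  4.37714552e-03,  9.45646441e-07]), 'tcp_pos': array([ 0.16218511, -0.60300668,  0.23058343]), 'tcp_rot': array([-4.49419434e-04,  7.93671193e-01, -6.08346443e-01, -6.64735130e-04]), 'wrist_force': array([-0.74994088, -0.30839529,  0.24630542]), 'torque': array([ 0.01624539,  0.00521872, -0.02453754]), 'grip_width': 0.08558898976936094}
```

View pics/scene0.png

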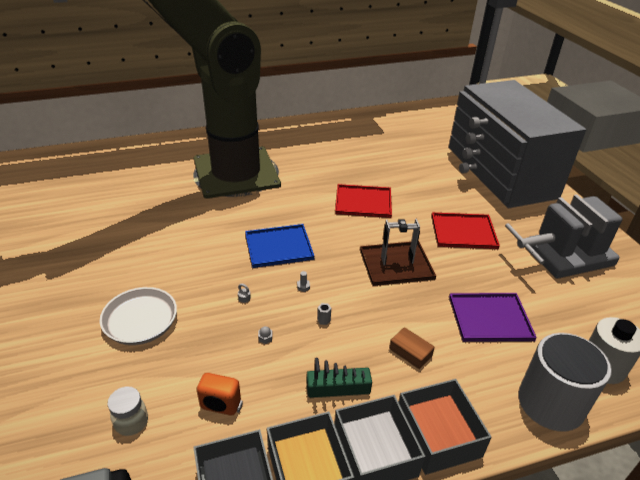

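View pics/side0.png

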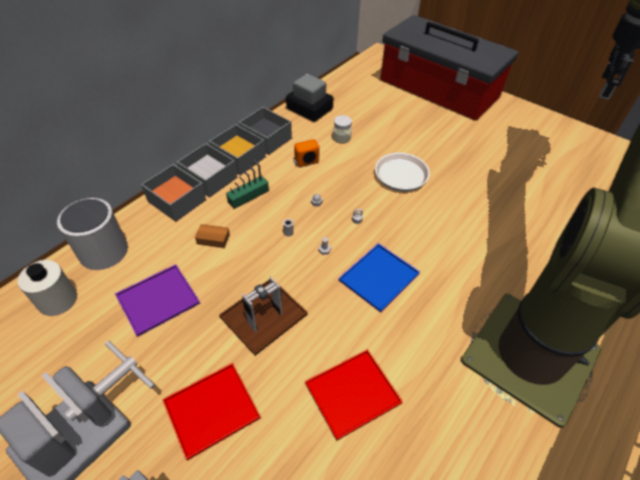

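Scene view: tongs in the brown tray at (400,250), dish at (139,316), small parts at (243,293), (303,282), (324,314) and (265,335). The side view shows the same layout, with the likely eyebolt at (357,216). I'll enlarge to confirm which part has the ring.

```bash
python3 - <<'E'
import cv2,numpy as np
from h import ray,proj
a=cv2.imread('pics/scene0.png');b=cv2.imread('pics/side0.png')
A=cv2.resize(a[265:350,225:345],None,fx=3.3,fy=3.3,interpolation=2);A2=cv2.resize(a[205:290,350:470],None,fx=3.3,fy=3.3,interpolation=2)
B=cv2.resize(b[185:270,270:390],None,fx=3.3,fy=3.3,interpolation=2);B2=cv2.resize(b[270:355,210:330],None,fx=3.3,fy=3.3,interpolation=2)
cv2.imwrite('pics/z0.png',np.vstack([np.hstack([A,A2]),np.hstack([B,B2])]))
for n,im,uv in(('scene',a,(303,282)),('side',b,(0,0))):
    P=dict(np.load(f'pics/{n}0.npz'))
    pts={'scene':[(243,293),(303,282),(324,314),(265,335)],'side':[(357,216),(325,246),(288,228),(317,200)]}[n]
    for p in pts: print(n,p,ray(P,*p,.015).round(3)[:2])
    hsv=cv2.cvtColor(im,cv2.COLOR_BGR2HSV)
    m=((hsv[...,1]<45)&(hsv[...,2]>140)).astype('u1')*255
    for c in cv2.findContours(m,0,1)[0]:
        if cv2.contourArea(c)>600:
            w=np.array([ray(P,*q[0],.022)[:2] for q in cv2.convexHull(c)]);(x,y),r=cv2.minEnclosingCircle(w.astype('f4'));print(n,'white',round(x,3),round(y,3),round(r,3))
    m=((hsv[...,2]<95)&(hsv[...,1]>90)&((hsv[...,0]<20)|(hsv[...,0]>170))).astype('u1')*255
    m=cv2.morphologyEx(m,cv2.MORPH_CLOSE,np.ones((5,5)))
    cx,cy={'scene':(400,258),'side':(265,315)}[n]
    for c in cv2.findContours(m,0,1)[0]:
        if cv2.contourArea(c)>300 and cv2.pointPolygonTest(cv2.convexHull(c),(cx,cy),False)>0:
            w=np.array([ray(P,*q[0],.012)[:2] for q in cv2.convexHull(c)]);print(n,'tray',cv2.boundingRect(c),cv2.minAreaRect((w*1000).astype('f4')))
E
```

```text
scene (243, 293) [ 0.481 -0.077]
scene (303, 282) [0.483 0.049]
scene (324, 314) [0.581 0.063]
scene (265, 335) [ 0.601 -0.059]
scene white 0.864 0.056 0.058
scene white 0.677 -0.317 0.026
scene white 0.79 0.583 0.042
scene white 0.486 -0.283 0.072
scene tray (360, 236, 76, 50) ((463.380859375, 266.33050537109375), (142.5400390625, 158.3103790283203), 80.81127166748047)
side (357, 216) [ 0.476 -0.073]
side (325, 246) [0.477 0.051]
side (288, 228) [0.579 0.064]
side (317, 200) [ 0.586 -0.053]
side white 0.509 0.648 0.063
side white 0.894 0.512 0.044
side white 0.479 -0.278 0.072
side tray (220, 294, 67, 49) ((480.7187194824219, 283.4365539550781), (112.23359680175781, 85.96571350097656), 79.09939575195312)
```

View pics/z0.png

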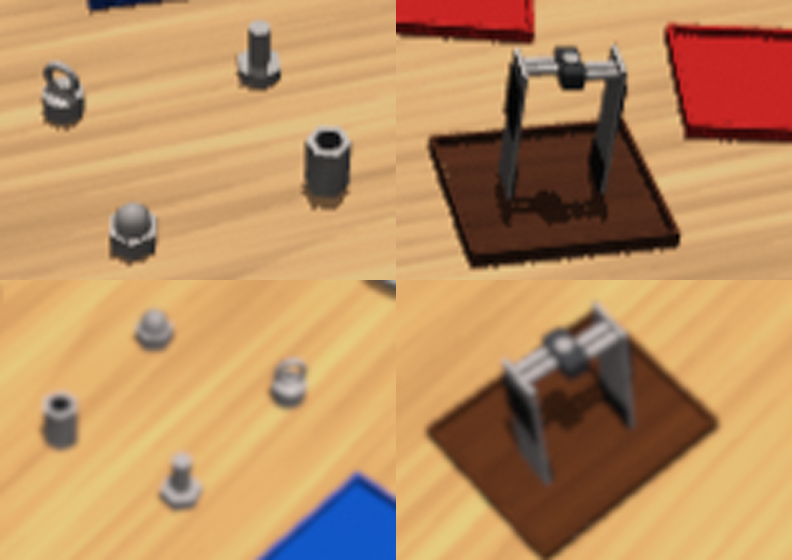

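The ringed part is the one at (243,293) in scene and (357,216) in side. Next I'll compute the tray corners and the tongs points from the zoom.

```bash
cat >> h.py <<'E'
def tri(Ps,uvs):
    A=[];b=[]
    for P,(u,v) in zip(Ps,uvs):
        o=np.array(P['cam_to_world'])[:3,3];d=ray(P,u,v,0)-o;d/=np.linalg.norm(d);M=np.eye(3)-np.outer(d,d);A.append(M);b.append(M@o)
    return np.linalg.lstsq(np.vstack(A),np.hstack(b),rcond=None)[0]
E
python3 - <<'E'
from h import *
S=dict(np.load('pics/scene0.npz'));D=dict(np.load('pics/side0.npz'))
s=lambda x,y:((x-396)/3.3+350,y/3.3+205)
d=lambda x,y:((x-396)/3.3+210,(y-280)/3.3+270)
for n,q in dict(TL=(430,140),TR=(626,122),BL=(470,250),BR=(677,235)).items(): print('scene',n,ray(S,*s(*q),.012).round(3))
for n,q in dict(L=(430,432),R=(717,423),B=(545,553)).items(): print('side',n,ray(D,*d(*q),.012).round(3))
print('housing',tri([S,D],[s(570,65),d(565,352)]).round(3))
for q in((508,197),(602,190)): print('foot s',ray(S,*s(*q),.004).round(3))
for q in((545,480),(630,428)): print('foot d',ray(D,*d(*q),.004).round(3))
E
```

```text
scene TL [0.408 0.206 0.012]
scene TR [0.427 0.344 0.012]
scene BL [0.517 0.191 0.012]
scene BR [0.541 0.325 0.012]
side L [0.527 0.331 0.012]
side R [0.394 0.213 0.012]
side B [0.415 0.345 0.012]
housing [0.458 0.274 0.1  ]
foot s [0.469 0.239 0.004]
foot s [0.48  0.302 0.004]
foot d [0.453 0.307 0.004]
foot d [0.437 0.247 0.004]
```

Emit:
apply_moves --pt "85 0.6 0.78 0.1 0 0 1" --pt "85 0.6 0.78 0.1 0 0 1" --pt "85 0.6 0.78 0.1 0 0 1" --pt "85 0.6 0.78 0.1 0 0 1" --pt "85 0.6 0.78 0 0 0 1" --pt "85 0.6 0.78 0 0 0 1" --pt "85 0.6 0.78 0 0 0 1" --pt "85 0.6 0.78 0 0 0 1" --newtons 30

```text
clock: 0.77
tcp_pos: [0.3479, -0.3502, 0.2438]
tcp_rot: [0.004, 0.974, -0.225, -0.002]
wrist_force: [0.1, 0.1, -0.5]
grip_width: 0.0849
```

Emit:
apply_moves --pt "85 0.6 0.78 0 0 0 1" --pt "85 0.6 0.78 0 0 0 1" --pt "85 0.6 0.78 0 0 0 1" --pt "85 0.6 0.78 0 0 0 1" --pt "85 0.6 0.78 0 0 0 1" --pt "85 0.2 0.98 0 0 0 1" --pt "85 0 1 0 0 0 1" --pt "85 0 1 0 0 0 1"

```text
clock: 1.43
tcp_pos: [0.4843, -0.0622, 0.2428]
tcp_rot: [0.005, 0.978, 0.209, 0.002]
wrist_force: [1.0, -0.0, 0.8]
grip_width: 0.085
```

Emit:
apply_moves --pt "85 0 1 0 0 0 1" --pt "85 0 1 0 0 0 1" --pt "85 0 1 0 0 0 1" --pt "85 0 1 0 0 0 1" --pt "85 0 1 0 0 0 1" --pt "85 0 1 0 0 0 1" --pt "85 0 0.9 0 0 0 1" --pt "85 0 0 0 0 0 0"

```text
clock: 2.1
tcp_pos: [0.4795, 0.2353, 0.2423]
tcp_rot: [0.001, 0.824, 0.567, 0.005]
wrist_force: [-0.2, 0.8, 0.2]
grip_width: 0.0853
```

```bash
python3 - <<'E'
from h import *
o=env.get_obs();print(o['clock'],o['tcp_pos'],o['tcp_rot'],o['qpos'].round(2))
P=imaging.camera_params('wrist');print(np.round(P['cam_to_world'],3).tolist(),P['K'])
for p in((.46,.272,.105),(.466,.269,.012)):print(proj(P,p))
E
```

```text
2.1 [0.47952608 0.23527421 0.24229454] [5.86327640e-04 8.23733965e-01 5.66957716e-01 4.57818372e-03] [-0.04  0.66 -0.84  1.82  0.61  0.93  0.05]
[[0.357, -0.891, -0.281, 0.409], [0.934, 0.343, 0.1, 0.262], [0.008, -0.298, 0.955, 0.384], [0.0, 0.0, 0.0, 1.0]] [[363.98425055   0.         318.27372883]
 [  0.         363.98425055 247.62041002]
 [  0.           0.           1.        ]]
[350.93766868 194.23422525]
[341.59557899 186.37920581]
```

Emit:
apply_moves --pt "85 -0.25 0.45 0.2 0 0 1" --pt "85 -0.25 0.47 0.2 0 0 1" --pt "85 0 0 0 0 0 0"

```text
clock: 2.35
tcp_pos: [0.4575, 0.2751, 0.2572]
tcp_rot: [-0.001, 0.756, 0.654, 0.003]
wrist_force: [-0.4, 0.8, 0.2]
grip_width: 0.0853
```

```bash
python3 - <<'E'
from h import *
o=env.get_obs();print(o['clock'],o['tcp_pos'],o['tcp_rot'])
im,P=snap('wrist','w1')
for p in((.46,.272,.105),(.466,.269,.012)):print(proj(P,p))
E
```

```text
2.35 [0.45751571 0.27508137 0.25724846] [-5.52114090e-04  7.56111193e-01  6.54434012e-01  3.41800012e-03]
[312.48754784 232.52348267]
[311.32959567 216.28230735]
```

View pics/w1.png

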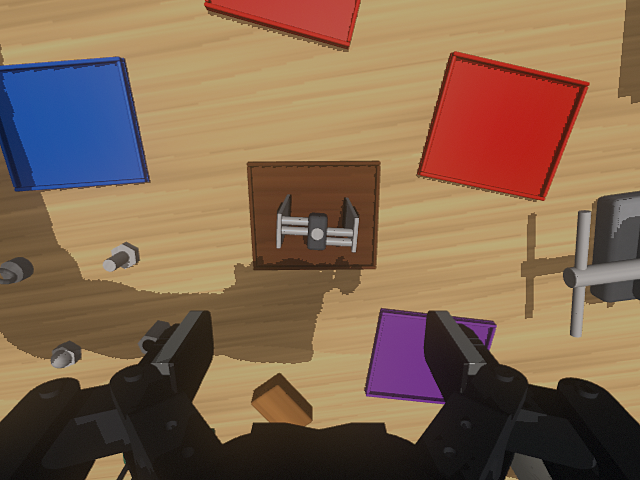

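Wrist view: tongs housing at (317,234), with the blade tops' ends at about (279,213)/(279,248) and (357,216)/(354,250). The tray corners are (248,163), (379,161), (376,268) and (254,269).

```bash
python3 - <<'E'
from h import *
P=dict(np.load('pics/w1.npz'))
c=[ray(P,*q,.012)[:2] for q in((248,163),(379,161),(376,268),(254,269))];print(np.round(c,4),np.mean(c,0))
for a,b in((0,1),(3,2)): v=c[b]-c[a];print('yaw',np.degrees(np.arctan2(-v[0],v[1])),np.linalg.norm(v))
print('h',ray(P,317,234,.109)); 
for z in(.106,):
  l=[ray(P,*q,z)[:2] for q in((279,213),(279,248),(357,216),(354,250))];print(np.round(l,4),np.mean(l,0))
L=ray(P,281,229,.104);R=ray(P,356.5,235,.104);v=R-L;print((L+R)/2,np.degrees(np.arctan2(-v[0],v[1])),np.linalg.norm(v))
im=cv2.imread('pics/w1.png')[150:285,235:395];cv2.imwrite('pics/w1z.png',cv2.resize(im,None,fx=5,fy=4.4*1,interpolation=2) if 0 else cv2.resize(im,None,fx=4.4,fy=4.4,interpolation=2))
E
```

```text
[[0.4007 0.2124]
 [0.4183 0.3473]
 [0.5358 0.3327]
 [0.5168 0.1957]] [0.46790589 0.27199157]
yaw -7.41921284863378 0.13601383615904306
yaw -7.8828112048923 0.13832378039398005
h [0.46074533 0.27568923 0.109     ]
[[0.4394 0.2474]
 [0.469  0.2421]
 [0.4512 0.3103]
 [0.4799 0.3045]] [0.4598776 0.276082 ]
[0.46059611 0.27731052 0.104     ] -13.035216974521466 0.06350099804091769
```

View pics/w1z.png

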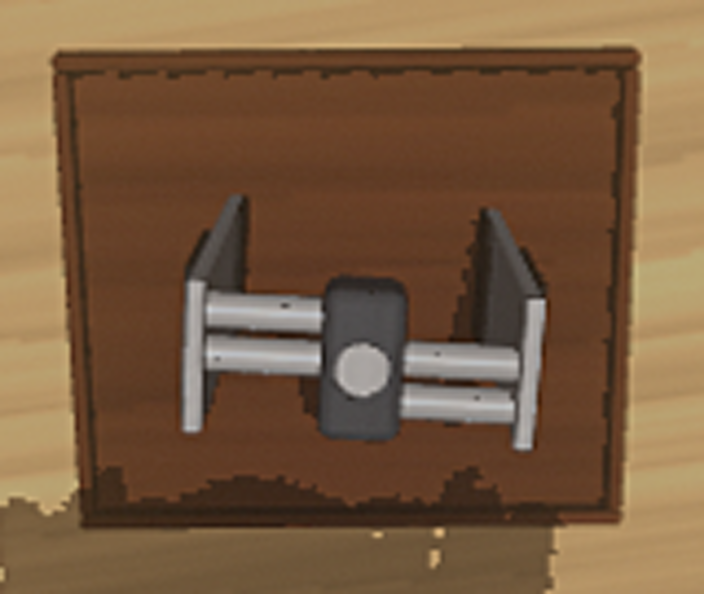

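Zoomed: the left blade's top edge centre is at crop (192,357) and the right's at (530,374); the rods are staggered, so I take the yaw from the blades.

```bash
python3 - <<'E'
from h import *
P=dict(np.load('pics/w1.npz'))
f=lambda x,y,z:ray(P,x/4.4+235,y/4.4+150,z)
L=f(192,357,.108);R=f(530,374,.108);v=R-L
print((L+R)/2,np.degrees(np.arctan2(-v[0],v[1])),np.linalg.norm(v), f(362,370,.109))
for a,b in(((192,282),(192,432)),((536,298),(524,450))):
  v=f(*b,.108)-f(*a,.108);print(np.degrees(np.arctan2(v[1],v[0])),np.linalg.norm(v))
o=env.get_obs()
from scipy.spatial.transform import Rotation as Ro
w,x,y,z=o['tcp_rot'];print(Ro.from_quat([x,y,z,w]).as_matrix().round(4),o['tcp_pos'],env.pinch_z)
E
```

```text
[0.46024205 0.27587804 0.108     ] -11.320973819880678 0.06365107152495816 [0.46085482 0.27590072 0.109     ]
-10.088726320900392 0.02907005870948892
-10.886971776598225 0.029705930865305815
[[ 0.1488  0.9889  0.0044]
 [ 0.9889 -0.1488  0.0026]
 [ 0.0032  0.004  -1.    ]] [0.45848515 0.27270503 0.25640829] 0.0187
```

Emit:
apply_moves --pt "85 0.05 0.08 -0.8 0 0 -0.37" --pt "85 0 0 -1 0 0 0" --pt "85 0 0 -0.6 0 0 0" --pt "85 0 0 0 0 0 0"

```text
clock: 2.73
tcp_pos: [0.464, 0.2714, 0.1575]
tcp_rot: [0.003, 0.775, 0.631, 0.004]
wrist_force: [0.4, -0.3, -0.3]
grip_width: 0.0849
```

```bash
cat >> h.py <<'E'
from scipy.spatial.transform import Rotation as Ro
def st():
    o=env.get_obs();w,x,y,z=o['tcp_rot'];M=Ro.from_quat([x,y,z,w]).as_matrix()
    print(round(o['clock'],2),'p',o['tcp_pos'].round(4),'yaw',np.degrees(np.arctan2(-M[0,0],M[1,0])).round(2),'zax',M[:,2].round(4),'F',o['wrist_force'].round(1),'w',round(o['grip_width']*1000,1),'q',o['qpos'].round(2));return o
E
python3 -c "from h import *;st()"
```

```text
2.73 p [0.464  0.2714 0.1575] yaw -11.69 zax [ 9.7e-03  5.0e-04 -1.0e+00] F [ 0.4 -0.3 -0.3] w 84.9 q [-0.17  0.78 -0.78  1.89  0.78  0.79 -0.01]
```

Emit:
apply_moves --pt "85 -0.08 0.1 0 0 0.08 0.1" --pt "85 0 0 0 0 0 0"

```text
clock: 2.9
tcp_pos: [0.461, 0.2727, 0.1569]
tcp_rot: [0.001, 0.773, 0.634, -0.002]
wrist_force: [-0.3, 1.0, 0.2]
grip_width: 0.0846
```

Emit:
apply_moves --pt "85 0 0 0 0 0 0"

```text
clock: 2.98
tcp_pos: [0.4616, 0.2725, 0.1578]
tcp_rot: [0.001, 0.774, 0.633, -0.001]
wrist_force: [-1.0, -0.8, 0.5]
grip_width: 0.0853
```

```bash
python3 - <<'E'
from h import *
st();im,P=snap('wrist','w2');st()
print(proj(P,(.4605,.2758,.109)))
cv2.imwrite('pics/w2z.png',cv2.resize(im[130:480,130:510,::-1],None,fx=1.6,fy=1.6))
E
```

```text
2.98 p [0.4616 0.2725 0.1578] yaw -11.4 zax [-6.0e-04 -2.9e-03 -1.0e+00] F [-1.  -0.8  0.5] w 85.3 q [-0.17  0.79 -0.78  1.89  0.77  0.8  -0.  ]
3.03 p [0.4618 0.2729 0.1582] yaw -11.39 zax [ 2.0e-04 -2.1e-03 -1.0e+00] F [-0.1  0.4  0. ] w 85.1 q [-0.17  0.79 -0.78  1.89  0.77  0.8  -0.  ]
[321.63388981 272.04088803]
```

View pics/w2z.png

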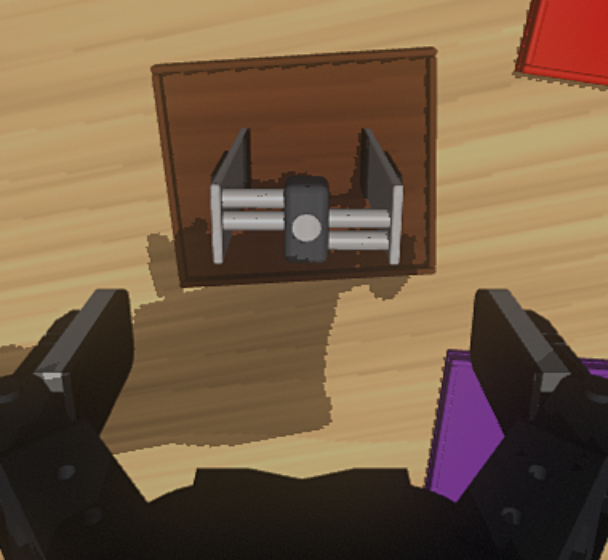

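The housing sits at pixel (322,272), as predicted, and the blades are aligned with the jaws. Going down.

Emit:
apply_moves --pt "85 -0.03 0.09 -0.7 0 0 0.05" --pt "85 0 0 -0.8 0 0 0" --pt "85 0 0 -0.7 0 0 0" --pt "85 0 0 -0.3 0 0 0" --pt "85 0 0 0 0 0 0"

```text
clock: 3.45
tcp_pos: [0.4672, 0.2808, 0.0633]
tcp_rot: [0.001, 0.774, 0.633, 0.009]
wrist_force: [0.3, -0.9, 0.1]
grip_width: 0.0848
```

```bash
python3 -c "from h import *;st()"
```

```text
3.45 p [0.4672 0.2808 0.0633] yaw -11.39 zax [ 0.0162  0.0098 -0.9998] F [ 0.3 -0.9  0.1] w 84.8 q [-0.26  0.92 -0.64  1.94  0.97  0.61 -0.17]
```

Emit:
apply_moves --pt "85 -0.16 -0.12 0 -0.09 0.15 0.05" --pt "85 0 0 -0.15 0 0 0" --pt "85 0 0 -0.12 0 0 0" --pt "85 0 0 0 0 0 0"

```text
clock: 3.78
tcp_pos: [0.4628, 0.2775, 0.0561]
tcp_rot: [-0.0, 0.772, 0.635, 0.003]
wrist_force: [0.4, -0.7, -0.3]
grip_width: 0.0852
```

```bash
python3 -c "from h import *;st()"
```

```text
3.78 p [0.4628 0.2775 0.0561] yaw -11.16 zax [ 0.0046  0.0044 -1.    ] F [ 0.4 -0.7 -0.3] w 85.2 q [-0.26  0.93 -0.63  1.94  0.98  0.61 -0.17]
```

Emit:
apply_moves --pt "85 -0.06 -0.045 -0.1 -0.03 0.04 0.03" --pt "85 0 0 0 0 0 0" --pt "72 0 0 0 0 0 0" --pt "66 0 0 0 0 0 0" --pt "62 0 0 0 0 0 0" --pt "62 0 0 0 0 0 0" --newtons 30

```text
clock: 4.28
tcp_pos: [0.4615, 0.2758, 0.0543]
tcp_rot: [0.0, 0.772, 0.636, 0.002]
wrist_force: [0.7, -0.0, -1.7]
grip_width: 0.062
```

```bash
python3 -c "
from h import *;st();im,P=snap('wrist','w3');cv2.imwrite('pics/w3z.png',cv2.resize(im[200:480,110:530,::-1],None,fx=1.5,fy=1.5))"
```

```text
4.28 p [0.4615 0.2758 0.0543] yaw -11.01 zax [ 0.0037  0.002  -1.    ] F [ 0.7 -0.  -1.7] w 62.0 q [-0.26  0.93 -0.63  1.95  0.98  0.6  -0.18]
```

View pics/w3z.png

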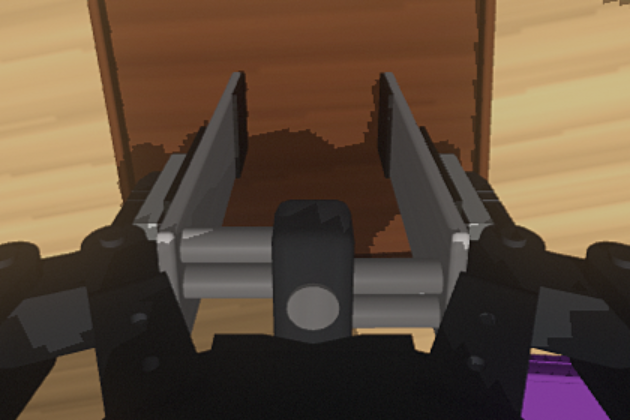

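The grip is centred at 62 mm. Lifting.

Emit:
apply_moves --pt "59 0 0 0 0 0 0" --pt "58 0 0 0 0 0 0" --pt "58 0 0 0.3 0 0 0" --pt "58 0 0 0.6 0 0 0" --pt "58 0 0 0.6 0 0 0" --pt "58 0 0 0.6 0 0 0" --pt "58 0 0 0.6 0 0 0" --pt "58 0 0 0.2 0 0 0"

```text
clock: 5.0
tcp_pos: [0.4584, 0.2741, 0.1712]
tcp_rot: [-0.0, 0.771, 0.637, -0.002]
wrist_force: [-0.2, 1.0, -1.6]
grip_width: 0.0581
```

```bash
python3 -c "from h import *;st()"
```

```text
5.0 p [0.4584 0.2741 0.1712] yaw -10.9 zax [-0.0042 -0.0025 -1.    ] F [-0.2  1.  -1.6] w 58.1 q [-0.16  0.77 -0.8   1.88  0.74  0.83  0.02]
```

Emit:
apply_moves --pt "58 0 -0.3 0 0 0 0" --pt "58 0.1 -0.6 0 0 0 0" --pt "58 0.1 -0.8 0 0 0 0" --pt "58 0.1 -0.8 0 0 0 0" --pt "58 0.1 -0.8 0 0 0 0" --pt "58 0.1 -0.8 0 0 0 0" --pt "58 0.1 -0.8 0 0 0 0" --pt "58 0.1 -0.8 0 0 0 0"

```text
clock: 5.67
tcp_pos: [0.4809, 0.04, 0.1658]
tcp_rot: [-0.005, 0.767, 0.642, -0.003]
wrist_force: [1.1, -0.1, -0.9]
grip_width: 0.0584
```

Emit:
apply_moves --pt "58 0.1 -0.8 0 0 0 0" --pt "58 0.1 -0.8 0 0 0 0" --pt "58 0.1 -0.7 0 0 0 0" --pt "58 0 -0.4 0 0 0 0" --pt "58 0 0 0 0 0 0" --pt "58 0 0 0 0 0 0"

```text
clock: 6.17
tcp_pos: [0.4833, -0.0909, 0.1553]
tcp_rot: [-0.008, 0.773, 0.635, -0.013]
wrist_force: [0.4, 0.6, -0.7]
grip_width: 0.0581
```

```bash
python3 -c "
from h import *;st();im,P=snap('wrist','w4');st();print(proj(P,(.478,-.075,0)),proj(P,(.478,-.075,.04)))"
```

```text
6.17 p [ 0.4833 -0.0909  0.1553] yaw -11.19 zax [-0.0302 -0.0047 -0.9995] F [ 0.4  0.6 -0.7] w 58.1 q [ 0.58  0.77 -0.83  1.99  0.81  0.79  0.63]
6.22 p [ 0.4829 -0.0911  0.1551] yaw -11.17 zax [-0.0312 -0.0057 -0.9995] F [ 0.4 -1.1 -0.8] w 58.1 q [ 0.58  0.77 -0.83  1.99  0.81  0.79  0.63]
[336.05323025 224.4356719 ] [338.0833186 235.51325  ]
```

View pics/w4.png

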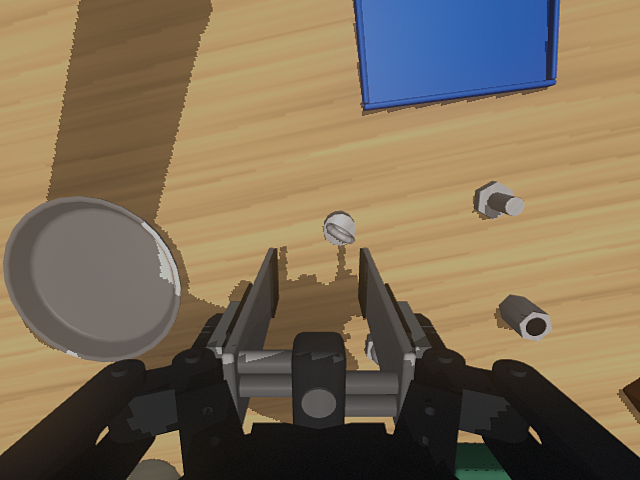

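Wrist view: eyebolt at (339,228), just ahead of the open jaws; dish rim spanning u 5–181, v 197–360.

```bash
python3 - <<'E'
from h import *
P=dict(np.load('pics/w4.npz'))
print('eye',ray(P,338.5,228,.016)); 
im=cv2.imread('pics/w4.png');hsv=cv2.cvtColor(im,cv2.COLOR_BGR2HSV)
m=((hsv[...,1]<60)).astype('u1')*255;m[:,182:]=0;m[365:]=0
c=max(cv2.findContours(m,0,1)[0],key=cv2.contourArea);w=np.array([ray(P,*q[0],.022)[:2] for q in cv2.convexHull(c)])
print('dish',cv2.boundingRect(c),cv2.minEnclosingCircle(w.astype('f4')))
E
```

```text
eye [ 0.47784938 -0.07359761  0.016     ]
dish (3, 196, 178, 169) ((0.4883649945259094, -0.27896857261657715), 0.07648544013500214)
```

Emit:
apply_moves --pt "60 -0.12 0.44 0 0.05 -0.29 0" --pt "60 0 0 0 0 0 0"

```text
clock: 6.38
tcp_pos: [0.4774, -0.071, 0.154]
tcp_rot: [-0.001, 0.772, 0.635, 0.0]
wrist_force: [0.0, 0.1, -1.3]
grip_width: 0.0598
```

```bash
python3 -c "from h import *;st()"
```

```text
6.38 p [ 0.4774 -0.071   0.154 ] yaw -11.1 zax [-9.0e-04  2.5e-03 -1.0e+00] F [ 0.   0.1 -1.3] w 59.8 q [ 0.55  0.75 -0.82  2.04  0.85  0.72  0.56]
```

Emit:
apply_moves --pt "60 0 -0.06 -0.4 0 0 0" --pt "60 0 0 -0.4 0 0 0" --pt "60 0 0 -0.3 0 0 0" --pt "60 0 0 0 0 0 0"

```text
clock: 6.72
tcp_pos: [0.4771, -0.0663, 0.1092]
tcp_rot: [-0.002, 0.768, 0.641, 0.002]
wrist_force: [-0.2, -0.8, -1.0]
grip_width: 0.0602
```

```bash
python3 -c "from h import *;st()"
```

```text
6.72 p [ 0.4771 -0.0663  0.1092] yaw -10.29 zax [ 3.0e-04  5.6e-03 -1.0e+00] F [-0.2 -0.8 -1. ] w 60.2 q [ 0.49  0.82 -0.74  2.08  0.96  0.63  0.46]
```

Emit:
apply_moves --pt "60 0.02 -0.19 0 -0.06 0 -0.12" --pt "60 0 -0.06 -0.4 0 0 0" --pt "60 0 -0.06 -0.4 0 0 0" --pt "60 0 -0.06 -0.2 0 0 0" --pt "60 0 0 0 0 0 0"

```text
clock: 7.13
tcp_pos: [0.4803, -0.0785, 0.0704]
tcp_rot: [0.002, 0.77, 0.638, 0.001]
wrist_force: [0.7, -0.6, -1.0]
grip_width: 0.0602
```

```bash
python3 -c "from h import *;st()"
```

```text
7.13 p [ 0.4803 -0.0785  0.0704] yaw -10.69 zax [ 4.4e-03 -7.0e-04 -1.0e+00] F [ 0.7 -0.6 -1. ] w 60.2 q [ 0.46  0.88 -0.66  2.09  1.08  0.56  0.38]
```

Emit:
apply_moves --pt "60 -0.06 0.12 0 0 0.04 0" --pt "60 0 0 -0.25 0 0 0" --pt "60 0 0 -0.1 0 0 0" --pt "60 0 0 0 0 0 0"

```text
clock: 7.47
tcp_pos: [0.4795, -0.072, 0.0589]
tcp_rot: [0.001, 0.77, 0.638, 0.002]
wrist_force: [-0.2, -0.6, -0.7]
grip_width: 0.0603
```

```bash
python3 -c "
from h import *;st();im,P=snap('wrist','w5');im2,_=snap('scene','s5');print(proj(P,(.478,-.0735,0)))
a=cv2.resize(im[200:480,160:480,::-1],(480,420));b=cv2.resize(im2[200:340,180:287,::-1],(320,420));cv2.imwrite('pics/w5z.png',np.hstack([a,b]))"
```

```text
7.47 p [ 0.4795 -0.072   0.0589] yaw -10.69 zax [ 3.9e-03  1.0e-04 -1.0e+00] F [-0.2 -0.6 -0.7] w 60.3 q [ 0.43  0.89 -0.63  2.1   1.12  0.54  0.33]
[313.08852883 266.43870586]
```

View pics/w5z.png

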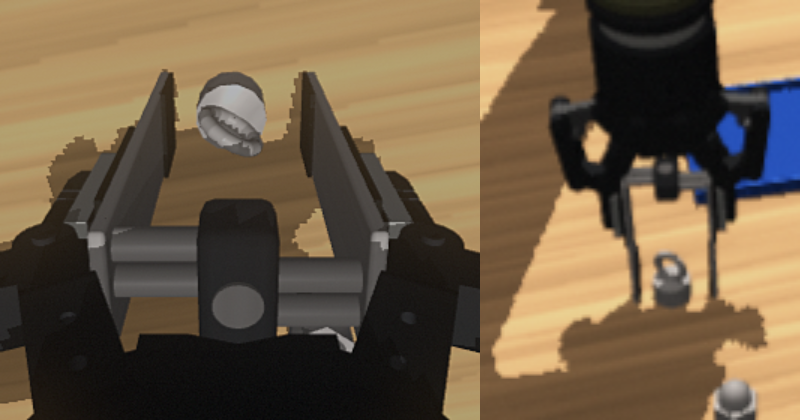

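The jaws straddle the eyebolt, centred. Squeezing now.

Emit:
apply_moves --pt "54 0 0 0 0 0 0" --pt "48 0 0 0 0 0 0" --pt "43 0 0 0 0 0 0" --pt "38 0 0 0 0 0 0" --pt "34 0 0 0 0 0 0" --pt "34 0 0 0 0 0 0" --newtons 35

```text
clock: 8.07
tcp_pos: [0.4803, -0.0726, 0.0611]
tcp_rot: [0.003, 0.77, 0.638, 0.002]
wrist_force: [-0.1, -0.4, -2.6]
grip_width: 0.0367
```

```bash
python3 -c "from h import *;st()"
```

```text
8.07 p [ 0.4803 -0.0726  0.0611] yaw -10.74 zax [ 0.0066 -0.0011 -1.    ] F [-0.1 -0.4 -2.6] w 36.7 q [ 0.44  0.89 -0.64  2.1   1.12  0.54  0.33]
```

Emit:
apply_moves --pt "30 0 0 0 0 0 0" --pt "30 0 0 0 0 0 0" --pt "30 0 0 0.15 0 0 0" --pt "30 0 0 0.3 0 0 0" --pt "30 0 0 0.4 0 0 0" --pt "30 0 0 0.4 0 0 0" --pt "30 0 0 0.4 0 0 0" --pt "30 0 0 0.2 0 0 0"

```text
clock: 8.73
tcp_pos: [0.4776, -0.0719, 0.1371]
tcp_rot: [-0.0, 0.77, 0.639, -0.0]
wrist_force: [0.3, -0.7, -2.2]
grip_width: 0.0364
```

```bash
python3 -c "
from h import *;st();im,P=snap('wrist','w6');im2,_=snap('scene','s6')
a=cv2.resize(im[200:480,160:480,::-1],(480,420));b=cv2.resize(im2[200:340,180:287,::-1],(320,420));cv2.imwrite('pics/w6z.png',np.hstack([a,b]))"
```

```text
8.73 p [ 0.4776 -0.0719  0.1371] yaw -10.63 zax [-5.e-04  4.e-04 -1.e+00] F [ 0.3 -0.7 -2.2] w 36.4 q [ 0.53  0.77 -0.79  2.06  0.89  0.69  0.53]
```

View pics/w6z.png

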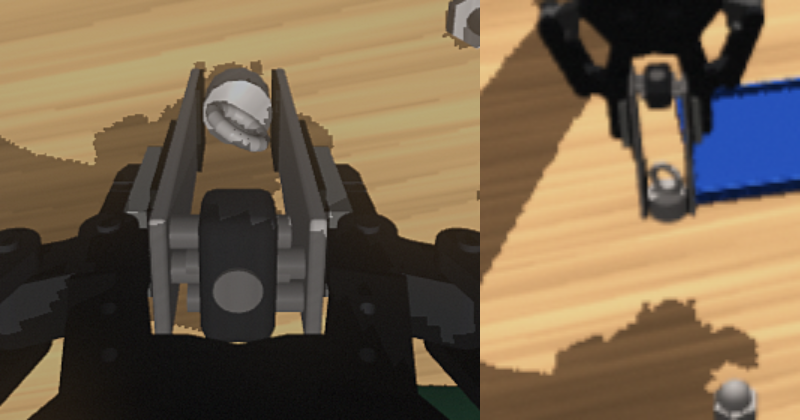

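The eyebolt is clamped and clear of the bench. Carrying it to the dish.

Emit:
apply_moves --pt "30 0.02 -0.3 0 0 0 0" --pt "30 0.05 -0.6 0 0 0 0" --pt "30 0.05 -0.7 0 0 0 0" --pt "30 0.05 -0.7 0 0 0 0" --pt "30 0.05 -0.7 0 0 0 0" --pt "30 0.05 -0.7 0 0 0 0" --pt "30 0.05 -0.7 0 0 0 0" --pt "30 0.05 -0.5 0 0 0 0"

```text
clock: 9.5
tcp_pos: [0.4893, -0.2693, 0.1311]
tcp_rot: [-0.005, 0.765, 0.644, -0.0]
wrist_force: [-0.4, -0.4, -2.5]
grip_width: 0.0364
```

Emit:
apply_moves --pt "30 0 -0.2 0 0 0 0" --pt "30 0 0 0 0 0 0"

```text
clock: 9.67
tcp_pos: [0.4871, -0.2836, 0.1281]
tcp_rot: [-0.005, 0.768, 0.641, -0.003]
wrist_force: [0.0, -0.0, -1.6]
grip_width: 0.0369
```

```bash
python3 -c "from h import *;st()"
```

```text
9.67 p [ 0.4871 -0.2836  0.1281] yaw -10.33 zax [-0.0104  0.0043 -0.9999] F [ 0.  -0.  -1.6] w 36.9 q [ 0.9   0.88 -0.82  1.82  0.85  0.85  1.05]
```

Emit:
apply_moves --pt "30 -0.05 0.1 -0.1 -0.04 -0.1 0" --pt "30 0 -0.03 -0.4 0 0 0" --pt "30 0 -0.03 -0.4 0 0 0" --pt "30 0 -0.03 -0.3 0 0 0" --pt "30 0 0 0 0 0 0"

```text
clock: 10.08
tcp_pos: [0.4843, -0.2756, 0.0769]
tcp_rot: [-0.002, 0.766, 0.643, 0.001]
wrist_force: [-0.1, -0.2, -2.3]
grip_width: 0.036
```

```bash
python3 -c "from h import *;st()"
```

```text
10.08 p [ 0.4843 -0.2756  0.0769] yaw -9.97 zax [-9.0e-04  5.6e-03 -1.0e+00] F [-0.1 -0.2 -2.3] w 36.0 q [ 0.86  0.94 -0.76  1.87  0.95  0.74  0.95]
```

Emit:
apply_moves --pt "30 0 -0.05 -0.12 -0.05 0 0" --pt "30 0 0 -0.08 0 0 0" --pt "30 0 0 0 0 0 0"

```text
clock: 10.33
tcp_pos: [0.4849, -0.2744, 0.0685]
tcp_rot: [-0.001, 0.764, 0.645, 0.0]
wrist_force: [0.2, -0.0, -2.5]
grip_width: 0.0364
```

```bash
python3 -c "from h import *;st()"
```

```text
10.33 p [ 0.4849 -0.2744  0.0685] yaw -9.72 zax [-0.0011  0.0021 -1.    ] F [ 0.2 -0.  -2.5] w 36.4 q [ 0.85  0.95 -0.74  1.87  0.97  0.73  0.93]
```

Emit:
apply_moves --pt "30 0 0 -0.04 0 0 0" --pt "30 0 0 0 0 0 0"

```text
clock: 10.5
tcp_pos: [0.4857, -0.274, 0.0675]
tcp_rot: [-0.001, 0.764, 0.645, 0.001]
wrist_force: [-0.2, 0.9, -1.5]
grip_width: 0.0362
```

Emit:
apply_moves --pt "30 0 0 -0.04 0 0 0" --pt "30 0 0 0 0 0 0"

```text
clock: 10.67
tcp_pos: [0.4865, -0.2741, 0.0675]
tcp_rot: [0.0, 0.764, 0.645, 0.001]
wrist_force: [-0.8, -0.6, -2.3]
grip_width: 0.0365
```

Emit:
apply_moves --pt "30 -0.02 -0.03 -0.07 0 0 0" --pt "30 0 0 0 0 0 0"

```text
clock: 10.83
tcp_pos: [0.4875, -0.2743, 0.0675]
tcp_rot: [0.002, 0.764, 0.645, 0.003]
wrist_force: [-0.7, 0.0, -1.6]
grip_width: 0.0367
```

Emit:
apply_moves --pt "30 0 0 -0.07 0 0 0" --pt "30 0 0 0 0 0 0"

```text
clock: 11.0
tcp_pos: [0.4887, -0.2744, 0.067]
tcp_rot: [0.003, 0.764, 0.645, 0.003]
wrist_force: [-0.2, 0.2, -2.7]
grip_width: 0.0366
```

Emit:
apply_moves --pt "30 -0.06 -0.05 -0.08 0 0.04 0" --pt "30 0 0 -0.05 0 0 0"

```text
clock: 11.17
tcp_pos: [0.4891, -0.2748, 0.0659]
tcp_rot: [0.004, 0.764, 0.645, 0.004]
wrist_force: [-7.6, -0.6, 21.2]
grip_width: 0.0367
```

```bash
python3 -c "from h import *;st()"
```

```text
11.17 p [ 0.4891 -0.2748  0.0659] yaw -9.65 zax [ 0.0114 -0.001  -0.9999] F [-7.6 -0.6 21.2] w 36.7 q [ 0.85  0.95 -0.74  1.88  0.99  0.71  0.92]
```

Emit:
apply_moves --pt "30 -0.03 0 0.02 0 0.05 0" --pt "30 0 0 0 0 0 0"

```text
clock: 11.33
tcp_pos: [0.488, -0.2751, 0.0673]
tcp_rot: [0.003, 0.764, 0.645, 0.002]
wrist_force: [-0.0, 0.8, -1.7]
grip_width: 0.0365
```

```bash
python3 -c "from h import *;st()"
```

```text
11.33 p [ 0.488  -0.2751  0.0673] yaw -9.64 zax [ 0.0068 -0.002  -1.    ] F [-0.   0.8 -1.7] w 36.5 q [ 0.85  0.95 -0.74  1.87  0.98  0.72  0.93]
```

Emit:
apply_moves --pt "30 -0.03 0 -0.05 0 0.03 0" --pt "30 0 0 -0.03 0 0 0"

```text
clock: 11.5
tcp_pos: [0.4879, -0.2752, 0.0658]
tcp_rot: [0.003, 0.764, 0.645, 0.001]
wrist_force: [-5.6, 0.9, 22.8]
grip_width: 0.0367
```

Emit:
apply_moves --pt "36 0 0 0.01 0 0 0" --pt "40 0 0 0 0 0 0" --pt "44 0 0 0 0 0 0" --pt "49 0 0 0 0 0 0" --pt "54 0 0 0 0 0 0" --pt "59 0 0 0 0 0 0" --pt "60 0 0 0 0 0 0" --pt "60 0 0 0 0 0 0" --newtons 30

```text
clock: 12.17
tcp_pos: [0.487, -0.276, 0.0637]
tcp_rot: [0.002, 0.765, 0.644, 0.001]
wrist_force: [-0.9, -0.5, -1.0]
grip_width: 0.06
```

```bash
python3 -c "from h import *;st()"
```

```text
12.17 p [ 0.487  -0.276   0.0637] yaw -9.76 zax [ 0.0037 -0.0022 -1.    ] F [-0.9 -0.5 -1. ] w 60.0 q [ 0.85  0.96 -0.73  1.87  0.99  0.72  0.92]
```

Released; the wrist carries only the tongs' weight. Lifting straight up.

Emit:
apply_moves --pt "59 0 0 0.3 0 0 0" --pt "59 0 0 0.4 0 0 0" --pt "59 0 0 0.4 0 0 0" --pt "59 0 0 0.5 0 0 0" --pt "58 0 0 0.6 0 0 0" --pt "58 0 0 0.3 0 0 0" --pt "58 0 0 0 0 0 0"

```text
clock: 12.75
tcp_pos: [0.4858, -0.2745, 0.1709]
tcp_rot: [0.001, 0.764, 0.645, 0.001]
wrist_force: [-0.2, -1.0, -0.5]
grip_width: 0.0583
```

```bash
python3 -c "
from h import *;st();im,P=snap('wrist','w7');im2,_=snap('scene','s7')
a=cv2.resize(im[120:480,110:530,::-1],(490,420));b=cv2.resize(im2[230:370,90:190,::-1],(300,420));cv2.imwrite('pics/w7z.png',np.hstack([a,b]))"
```

```text
12.75 p [ 0.4858 -0.2745  0.1709] yaw -9.63 zax [ 1.9e-03 -3.0e-04 -1.0e+00] F [-0.2 -1.  -0.5] w 58.3 q [ 0.92  0.82 -0.87  1.81  0.79  0.9   1.08]
```

View pics/w7z.png

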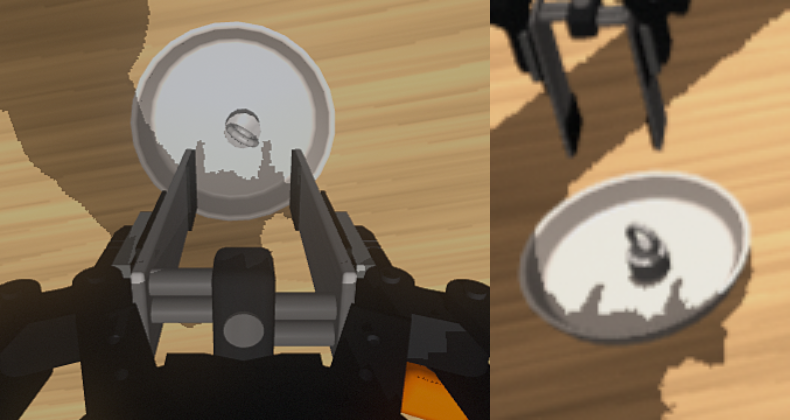

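The eyebolt stands upright in the middle of the dish and the tongs are still held straight. Returning to the tray.

Emit:
apply_moves --pt "58 0 0.3 0 0 0 0" --pt "58 0 0.6 0 0 0 0" --pt "58 0 0.8 0 0 0 0" --pt "58 0 0.8 0 0 0 0" --pt "58 0 0.8 0 0 0 0" --pt "58 0 0.8 0 0 0 0" --pt "58 0 0.8 0 0 0 0" --pt "58 0 0.8 0 0 0 0"

```text
clock: 13.52
tcp_pos: [0.4746, -0.0501, 0.1567]
tcp_rot: [-0.006, 0.771, 0.637, -0.009]
wrist_force: [0.6, -0.1, -1.6]
grip_width: 0.0581
```

Emit:
apply_moves --pt "58 0 0.8 0 0 0 0.1" --pt "58 0 0.8 0 0 0 0.1" --pt "58 0 0.8 0 0 0 0.1" --pt "58 0 0.8 0 0 0 0" --pt "58 0 0.8 0 0 0 0" --pt "58 0 0.8 0 0 0 0" --pt "58 0 0.6 0 0 0 0" --pt "58 0 0.2 0 0 0 0"

```text
clock: 14.18
tcp_pos: [0.4655, 0.188, 0.1469]
tcp_rot: [-0.012, 0.758, 0.652, -0.016]
wrist_force: [-0.2, 0.7, -1.6]
grip_width: 0.0584
```

```bash
python3 -c "from h import *;st()"
```

```text
14.18 p [0.4655 0.188  0.1469] yaw -8.55 zax [-0.0401 -0.0036 -0.9992] F [-0.2  0.7 -1.6] w 58.4 q [ 0.    0.79 -0.8   1.96  0.78  0.78  0.17]
```

Emit:
apply_moves --pt "58 0.03 0.6 0 0 -0.2 0" --pt "58 0.03 0.8 0 0 -0.2 0" --pt "58 0 0.6 0 0 0 0" --pt "58 0 0.15 0 0 0 0" --pt "58 0 0 0 0 0 0"

```text
clock: 14.6
tcp_pos: [0.4649, 0.2736, 0.1405]
tcp_rot: [0.003, 0.758, 0.653, -0.006]
wrist_force: [0.5, -0.7, -2.0]
grip_width: 0.0584
```

```bash
python3 -c "from h import *;st()"
```

```text
14.6 p [0.4649 0.2736 0.1405] yaw -8.52 zax [-0.0058 -0.0125 -0.9999] F [ 0.5 -0.7 -2. ] w 58.4 q [-0.18  0.82 -0.76  1.88  0.79  0.79  0.03]
```

Emit:
apply_moves --pt "59 0.08 -0.04 0 0.12 -0.05 0.05" --pt "59 -0.02 0 -0.4 0 0 0" --pt "59 -0.04 -0.02 -0.5 0 0 0" --pt "59 -0.04 -0.02 -0.5 0 0 0" --pt "59 0 0 0 0 0 0"

```text
clock: 15.02
tcp_pos: [0.4665, 0.2582, 0.0804]
tcp_rot: [0.003, 0.758, 0.652, -0.003]
wrist_force: [0.3, -0.9, -2.1]
grip_width: 0.059
```

```bash
python3 -c "from h import *;st()"
```

```text
15.02 p [0.4665 0.2582 0.0804] yaw -8.66 zax [-0.001  -0.0079 -1.    ] F [ 0.3 -0.9 -2.1] w 59.0 q [-0.2   0.89 -0.67  1.94  0.92  0.66 -0.06]
```

Emit:
apply_moves --pt "59 0.03 0.34 0 0.07 0 0.1" --pt "59 0 0 -0.3 0 0 0" --pt "59 0 0 0 0 0 0"

```text
clock: 15.27
tcp_pos: [0.4695, 0.2675, 0.0678]
tcp_rot: [0.001, 0.757, 0.654, -0.002]
wrist_force: [-0.6, -0.2, -0.7]
grip_width: 0.0591
```

```bash
python3 -c "from h import *;st()"
```

```text
15.27 p [0.4695 0.2675 0.0678] yaw -8.34 zax [-0.0013 -0.0035 -1.    ] F [-0.6 -0.2 -0.7] w 59.1 q [-0.22  0.92 -0.66  1.93  0.94  0.65 -0.07]
```

Emit:
apply_moves --pt "59 -0.02 0.12 -0.1 0.03 0 0.05" --pt "59 -0.02 0 -0.08 0 0 0" --pt "59 0 0 0 0 0 0"

```text
clock: 15.52
tcp_pos: [0.469, 0.2735, 0.0611]
tcp_rot: [-0.001, 0.755, 0.656, 0.001]
wrist_force: [0.1, -0.4, -1.2]
grip_width: 0.0591
```

```bash
python3 -c "from h import *;st()"
```

```text
15.52 p [0.469  0.2735 0.0611] yaw -8.05 zax [ 9.0e-04  2.1e-03 -1.0e+00] F [ 0.1 -0.4 -1.2] w 59.1 q [-0.23  0.93 -0.65  1.92  0.96  0.63 -0.09]
```

Emit:
apply_moves --pt "62 0 -0.03 -0.09 -0.02 0 0" --pt "62 0 0 -0.05 0 0 0" --pt "62 0 0 0 0 0 0"

```text
clock: 15.77
tcp_pos: [0.4692, 0.2729, 0.0558]
tcp_rot: [0.0, 0.755, 0.656, 0.001]
wrist_force: [0.2, 0.2, -1.3]
grip_width: 0.062
```

Emit:
apply_moves --pt "62 0 0 -0.06 0 0 0" --pt "62 0 0 0 0 0 0"

```text
clock: 15.93
tcp_pos: [0.4694, 0.2731, 0.0535]
tcp_rot: [0.0, 0.755, 0.656, 0.001]
wrist_force: [-0.0, 0.2, -0.7]
grip_width: 0.0619
```

Emit:
apply_moves --pt "62 0 0 -0.05 0 0 0" --pt "62 0 0 0 0 0 0"

```text
clock: 16.1
tcp_pos: [0.4698, 0.2732, 0.052]
tcp_rot: [0.001, 0.755, 0.656, 0.002]
wrist_force: [0.4, 0.6, -1.8]
grip_width: 0.0621
```

Emit:
apply_moves --pt "62 0 0 0 0 0 0"

```text
clock: 16.18
tcp_pos: [0.4698, 0.2732, 0.052]
tcp_rot: [0.001, 0.755, 0.656, 0.002]
wrist_force: [0.0, 0.1, 1.3]
grip_width: 0.0619
```

Emit:
apply_moves --pt "62 0 0 -0.06 0 0 0" --pt "62 0 0 0 0 0 0"

```text
clock: 16.35
tcp_pos: [0.4705, 0.2739, 0.0509]
tcp_rot: [0.001, 0.755, 0.656, 0.003]
wrist_force: [-0.5, 0.1, 0.2]
grip_width: 0.0619
```

```bash
python3 -c "from h import *;st()"
```

```text
16.35 p [0.4705 0.2739 0.0509] yaw -7.99 zax [ 0.0061  0.0023 -1.    ] F [-0.5  0.1  0.2] w 61.9 q [-0.25  0.94 -0.63  1.93  0.99  0.61 -0.11]
```

Emit:
apply_moves --pt "62 -0.04 -0.02 0 -0.02 0.06 0" --pt "62 0 0 0 0 0 0" --pt "65 0 0 0 0 0 0" --pt "68 0 0 0 0 0 0" --pt "72 0 0 0 0 0 0" --pt "78 0 0 0 0 0 0" --pt "85 0 0 0 0 0 0" --pt "85 0 0 0 0 0 0"

```text
clock: 17.02
tcp_pos: [0.4688, 0.2728, 0.0505]
tcp_rot: [-0.0, 0.755, 0.656, -0.0]
wrist_force: [-0.1, 0.6, -0.0]
grip_width: 0.0851
```

```bash
python3 -c "from h import *;st()"
```

```text
17.02 p [0.4688 0.2728 0.0505] yaw -8.02 zax [-1.1e-03  1.0e-04 -1.0e+00] F [-0.1  0.6 -0. ] w 85.1 q [-0.24  0.94 -0.64  1.93  0.98  0.62 -0.1 ]
```

Emit:
apply_moves --pt "85 0 0 0.3 0 0 0" --pt "85 0 0 0.4 0 0 0" --pt "85 0 0 0.5 0 0 0" --pt "85 0 0 0.6 0 0 0" --pt "85 0 0 0.8 0 0 0" --pt "85 0 0 1 0 0 0" --pt "85 0 0 0.8 0 0 0" --pt "85 0 0 0 0 0 0"

```text
clock: 17.68
tcp_pos: [0.4641, 0.2725, 0.2373]
tcp_rot: [-0.002, 0.753, 0.658, -0.003]
wrist_force: [-0.5, 1.4, -0.5]
grip_width: 0.0844
```

```bash
python3 -c "
from h import *;st();im,P=snap('wrist','w8');im2,S=snap('scene','s8')
print(proj(P,(.468,.272,.109)),proj(P,(.468,.272,.004)))
a=cv2.resize(im[110:350,220:420,::-1],None,fx=2.2,fy=2.2);b=cv2.resize(im2[190:350,90:450,::-1],(360,528//2));d=cv2.resize(im2[255:355,85:221,::-1],(360,264));cv2.imwrite('pics/w8z.png',np.hstack([a,np.vstack([b,d])]))"
```

```text
17.68 p [0.4641 0.2725 0.2373] yaw -7.7 zax [-8.e-03 -9.e-04 -1.e+00] F [-0.5  1.4 -0.5] w 84.4 q [-0.1   0.7  -0.88  1.79  0.64  0.97  0.18]
[316.99713661 243.58051321] [317.47971331 216.24029432]
```

View pics/w8z.png

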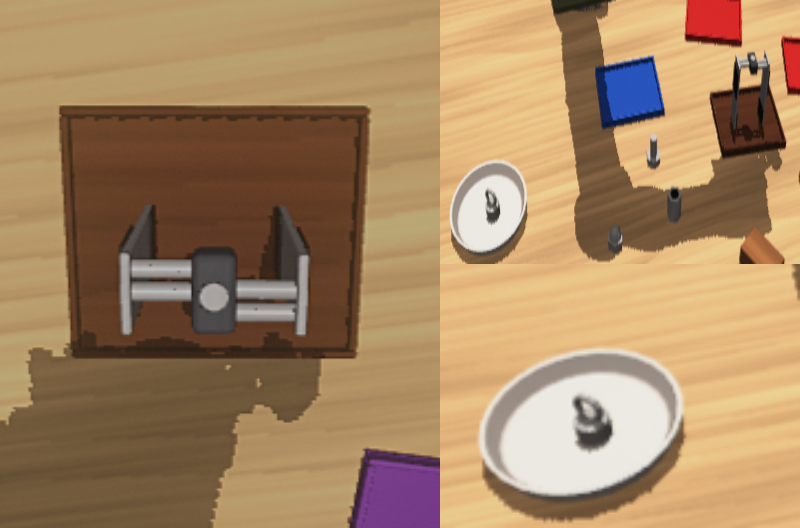

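```bash
python3 -c "
from h import *
P=dict(np.load('pics/w8.npz'));f=lambda x,y,z:ray(P,x/2.2+220,y/2.2+110,z)
print(np.mean([f(*q,.012) for q in((62,108),(368,108),(356,356),(74,356))],0),f(214,297,.109),(f(125,293,.108)+f(303,293,.108))/2)"
```

```text
[0.46821284 0.27223823 0.012     ] [0.46916275 0.27205724 0.109     ] [0.46799    0.27220731 0.108     ]
```

The tongs stand within about 1 mm of the tray centre, and the eyebolt is upright in the dish. Handing in.

```bash
python3 -c "from h import *;print(ticket.finish_job());st()"
```

```text
the job is handed in; nothing more can be done
None
the job is handed in; nothing more can be done
```

The job is done and handed in at about 18 s of the 69 s allowed. I gripped the eyebolt with the tongs, lifted it clear and lowered it onto the dish floor before opening them. I then stood the tongs back in their tray and let go.

- **Eyebolt:** it stands upright near the middle of the dish, as seen from the wrist and scene cameras. The fingers did not touch it. At set-down the wrist read about 21 to 23 N as it met the floor, so that contact was firmer than I meant but below the 40 N limit.
- **Tongs:** they stand upright, within about 1 mm of the measured tray centre and nearly square to it. The gripper is open and about 18 cm above where it let them go, touching nothing.
- **Disagreements:**
  - The jaws stopped at about 36.5 mm on the eyebolt, where 39 mm was expected, but the grip held.
  - The scene and side cameras differed by about 13 mm on the tray centre. I used the wrist camera's value, and a second wrist reading agreed with it.
  - When standing the tongs down, the arm went about 3 mm lower than at the first grasp, so they probably slid slightly in the fingers.

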